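Feed a sample puck to the escapement stop

ROBOT

A 6-joint arm with a two-finger parallel gripper is mounted at the origin on the work surface. World frame = base frame: x ahead of the robot, y to its left, z up, the work surface at z = 0. Lengths are in mm, angles in rad, forces in N, time in s.
With the tool pointing down it reaches from about 275 to 1000 mm from the base axis. Payload 8.4 kg.
Tool frame: the origin (TCP) lies on the centre line of the jaws, within the pads' length; the fingertips stand 22 mm ahead of it and the grasp point (between the pads) lies 3 mm ahead of it; z points along the fingers, y is the direction in which the jaws open and shut (so a half turn about z gives the same grasp; the last joint's range is limited). The gripper opens to 85 mm and grips with 20 to 120 N. Pads are 22 mm wide; open, the fingers measure 114 mm over their backs; the gripper's body (76 mm by 85 mm) begins 54 mm behind the grasp point. The pads swing forward as they close: fully open they stand 13 mm farther back than shut.
Start: joints at [-1.119, 0.353, 1.633, -0, 1.155, -0.002], TCP at [273.989, -561.746, 253.281] pointing down, gripper open.
Joint ranges: [-2.63, 2.63], [-0.92, 2.1], [0.06, 2.66], [-1.3, 4.44], [0, 2.69], [-3.02, 3.02]. Speed limits (rad/s): [2.22, 2.22, 2.79, 3.14, 3.14, 3.14].

INTERFACE

Orientations are given as [roll, pitch, yaw] about the fixed x, y, z axes, in that order (R = Rz(yaw) Ry(pitch) Rx(roll)).
In Python, from rig import r gives the robot as it stands.
- The arm moves only by the tool carry_out, never from a script. Its argument "rows" is text: rows parted by semicolons, each of 5 numbers parted by spaces: the opening, from 0 (shut) to 1 (fully open), then the shift along the tool's x, y, z in units of 30 mm (1.0 is 30 mm), then the turn about the tool's z in units of 8 degrees (1.0 is 8 degrees). A call has 1 to 12 rows; each row shifts and turns the commanded pose from where the row before left it, along the tool's axes as they then stand; what a row does not reach is not made up. A row lasts 1/8 s, in which the tool goes at most 62.5 mm and 10.7 degrees, less where a joint would pass 70% of its speed; a pose out of reach is approached as far as the arm can. A call is refused whole if a number of a shift passes 1 or a number of a turn 1, either way. A call with a gripper value outside its range is refused whole. The fingers move at their own pace and stop on an object; "newtons" is the grip in N (left out, the last holds). Time passes only in rows, so rows that do not move let the fingers close. It gives the time, the measured TCP pose, the force and the opening at its end, in the units of the state.
- r.sense(): the state, without advancing time (a new reading comes with each control period).
- r.grab_frame(name): name is "scene" or "top" or "wrist"; returns the picture (480x640x3 uint8, blue, green, red); there is no depth.
- r.get_calibration(name): a dict with "intrinsics" (3x3 intrinsics, pixels), "position" and "rotation" of the camera in the world. Camera axes: x right, y up, looking along -z (the intrinsics and any distortion apply to the point x, -y, -z); pixel columns grow to the right and rows downward; lengths in mm; the calibration is good to about 2 mm. A picture is of the moment at which its call begins: read the wrist's pose just before it. get_calibration takes no time and is no camera call; for the wrist camera it gives the pose at the moment of the call.
- r.sign_off(): hands the job in, once; it reports no verdict.
The state is a dict: "clock": time; "qpos": joint angles; "qvel": joint speeds; "joint_efforts": joint torques, N m; "eef_pos": TCP position; "tcp_rot": TCP orientation; "contact_force": force on the tool from outside, world axes, zero at the start; "wrist_torque": the same for the moment, N m; "opening": opening from 0.0 (shut) to 1.0 (fully open).
Only numpy, scipy, OpenCV 4.12 (cv2) and the standard library are available. Lean on these libraries where they do the work, as an engineer would, in place of code of your own. Each camera call takes 0.05 s, during which the arm holds its last target.

TASK

Take the sample puck with the orange cap, stand it in the upper end of the sloped infeed chute, and push it down the chute gently until it has gone past the two spring balls and rests against the sprung escapement stop; then let it go and back off. Keep it upright, do not ram the stop, and leave the other pucks and the wash bottle where they are.

Things in the scene. Friction and masses are not known exactly. Their poses are not given: they have to be found in the camera images.
- sample_mid (a point): Sample puck with the ORANGE cap, loose, upright on the bench at the start, about 80 to 170 g. A grey disc body 44 mm across and 30 mm tall carries a capped vial: an orange cap 24 mm across, from 30 to 54 mm above the underside. The point is on its axis, 27 mm above the underside; z is its axis, up. The cap is the part to grip (its centre is 15 mm above the point). The grey body is the part to push in the chute, with closed fingers behind it.
- channel: Sloped channel of the chute, fixed; place and heading vary. 260 mm long, falls 10 degrees. Origin: middle of the white floor's surface at its very upper end. x points DOWN the slope along the floor, y across, z square out of the floor. Walls 9 mm tall, 48 mm apart inside, flared to 65 mm over the first 60 mm.
- mouth (a point): Point on the channel floor's centreline at channel x = 60 mm: where to stand the puck (x = 40 to 90 mm will do). Friction holds it there. Nothing stands above the 9 mm walls here, so fingers can get behind the puck's grey body, up to the upper end and beyond.
- seat_range (a point): Floor centreline at channel x = 173 mm: middle of the range for the seated puck's axis. The blue escapement unit is set anew each time, up to 25 mm up or down the slope from this, and is NOT measured: find it by feel. First come two steel spring balls, one each side, 36 mm apart, blue blocks behind them (36 mm off the centreline, up to 25 mm above the floor), then the yellow stop.
- seat_feel (a point): The same point. Feel: the puck meets the balls 22 mm before its seat; pushing by takes 3 to 7 N until their line, 7 mm before the seat; then they snap in behind it and hold it on the stop with about 2 N. The stop (yellow plate, two black rubber buttons) yields 1 mm per 6 N and must never get over 20 N. A push that climbs past 10 N, at 15 mm/s or slower, means the puck is home.
- white_puck_mid (a point): Bystander: same puck with a WHITE cap, loose. Point on its axis 27 mm above its underside.
- green_puck_mid (a point): Bystander: same puck with a GREEN cap, loose. Point on its axis 27 mm above its underside.
- wash_bottle_mid (a point): Bystander: white wash bottle, 54 mm across, 120 mm tall, loose, beyond the pucks. Point on its axis 60 mm above its underside.
Mind the look-alikes: they are no part of the job. Leave any black or pink look-alike of the part that bears sample_mid alone.

How it is judged (in metres and radians):
On the way, in this order (a step that is already met when the one before it is completed fails the run):
1. the orange-capped puck stands on the floor of the upper part of the chute, above the balls (x of sample_mid in the frame of channel between 0.02 and 0.118 m and y of sample_mid in the frame of channel between -0.012 and 0.012 m and z of sample_mid in the frame of channel between 0.022 and 0.032 m and angle between the z axis of sample_mid and the z axis of channel, either way round below 0.12 rad), for 0.15 s.
2. it has been pushed past the balls and bears on the stop (contact force between sample and stop_pad above 0.5 N and x of sample_mid in the frame of channel between 0.135 and 0.205 m and y of sample_mid in the frame of channel between -0.006 and 0.006 m and z of sample_mid in the frame of channel between 0.022 and 0.032 m and angle between the z axis of sample_mid and the z axis of channel, either way round below 0.12 rad), for 0.2 s.
At the end, for the whole second after the job is handed in: The orange-capped puck stands on the chute's floor (its axis within 0.12 rad of the floor's normal, within 6 mm of the centreline), past the balls, at rest (under 10 mm/s), pressed on the stop by the balls alone with more than 0.5 N (all of step 2 and linear speed of sample below 0.01 m/s); the robot touches nothing.
It fails at once if the stop is pressed with more than 20 N (contact force between sample and stop_pad above 20 N).
It fails at once if the sample puck is tipped more than 45 degrees (angle between sample_mid's own z axis and vertical above 0.8 rad).
It fails at once if the white-capped puck is moved by more than 30 mm (distance of white_puck_mid from where it was at the start of the episode above 0.03 m).
It fails at once if the green-capped puck is moved by more than 30 mm (distance of green_puck_mid from where it was at the start of the episode above 0.03 m).
It fails at once if the wash bottle is moved by more than 30 mm (distance of wash_bottle_mid from where it was at the start of the episode above 0.03 m).
It also fails if it takes over 54 s, if anything falls off the work surface, if the arm or the gripper's body presses on something with over 40 N, if the wrist force passes 120 N, or if a joint passes its speed limit or range.

## Working session

There is one attempt and no reset: what is moved stays moved. The work goes in short steps, Python scripts to look and compute and a tool call to move; the robot and the scene stay as the last step left them, time stands still between calls to the robot, and variables do not carry over. Pictures are saved under pics/ and viewed, and the job is handed in when it is done.

Besides the shell and the picture viewer there is one more tool, called after ">>>" as name(argument=value, ...) on one line, values as JSON. carry_out: Moves the arm, as the interface text tells. Its arguments: {"type":"object","properties":{"rows":{"type":"string"},"newtons":{"type":"number"}},"required":["rows"]}

```bash
mkdir -p pics; ls
python3 - <<'E'
from rig import r
import cv2
s=r.sense(); print(s)
for n in ("scene","top"):
    c=r.get_calibration(n); print(n,c)
    cv2.imwrite(f"pics/{n}0.png",r.grab_frame(n))
E
```

```text
pics
{'clock': 0.0, 'qpos': array([-1.11938690e+00,  3.53643988e-01,  1.63415441e+00, -1.64628198e-06,
        1.15521242e+00, -2.38750483e-03]), 'qvel': array([-0.00086212, -0.00018224,  0.0016762 , -0.00065453, -0.00162604,
       -0.00045018]), 'joint_efforts': array([ 5.32018712e-04, -6.05244398e+01, -3.42060435e+01,  4.51926292e-05,
        9.48228640e-03, -5.91211560e-06]), 'eef_pos': array([ 273.79377878, -561.3250704 ,  252.55558918]), 'tcp_rot': array([-3.14017449e+00, -1.88066960e-06,  4.53797598e-01]), 'contact_force': array([0.36389701, 0.71346157, 0.2898507 ]), 'wrist_torque': array([-0.03026229, -0.0475146 ,  0.01016833]), 'opening': 1.0000583897309503}
scene {'intrinsics': array([[572.34665649,   0.        , 320.45466724],
       [  0.        , 572.34665649, 252.06684302],
       [  0.        ,   0.        ,   1.        ]]), 'position': array([1296.03636583,   79.85906067,  832.3758653 ]), 'rotation': array([0.78590104, 0.02045785, 1.75426038])}
top {'intrinsics': array([[573.06540349,   0.        , 318.33175412],
       [  0.        , 573.06540349, 235.78486971],
       [  0.        ,   0.        ,   1.        ]]), 'position': array([ 373.41758399,  -79.61452596, 1092.4649943 ]), 'rotation': array([ 0.19014317,  0.02090772, -1.54360497])}
```

View pics/scene0.png

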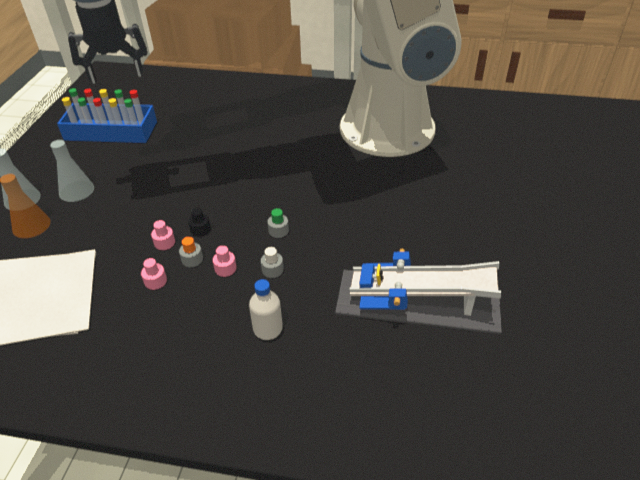

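View pics/top0.png

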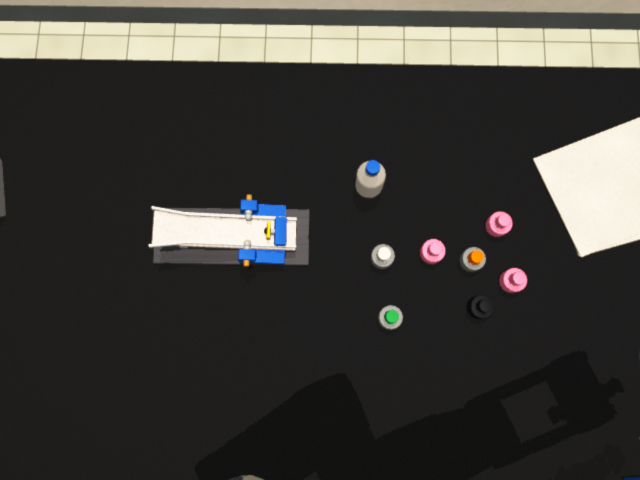

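The top view shows the chute at (152..296, 228) with its upper end on the left. The orange-capped grey puck is at (475,258), ringed by pink look-alikes at (433,250), (500,223) and (514,280) and a black one at (481,307). The green cap is at (391,317), the white at (383,254) and the bottle at (371,178). Next I measure these and enlarge the candidate.

```bash
cat > h.py <<'E'
import numpy as np, cv2
from scipy.spatial.transform import Rotation as Ro
def cam(c):
    return c["intrinsics"],np.array(c["position"]),Ro.from_euler("xyz",c["rotation"]).as_matrix()
def ray(c,u,v):
    K,p,R=cam(c); d=np.linalg.inv(K)@[u,v,1.]; d=R@(d*[1,-1,-1]); return p,d/np.linalg.norm(d)
def plane(c,u,v,z):
    p,d=ray(c,u,v); return p+d*(z-p[2])/d[2]
def tri(rays):
    A=np.zeros((3,3));b=np.zeros(3)
    for p,d in rays:
        M=np.eye(3)-np.outer(d,d);A+=M;b+=M@p
    x=np.linalg.solve(A,b); return x,[np.linalg.norm((np.eye(3)-np.outer(d,d))@(x-p)) for p,d in rays]
def proj(c,X):
    K,p,R=cam(c); q=R.T@(np.array(X)-p); q=K@(q*[1,-1,-1]); return q[:2]/q[2]
def blobs(img,lo,hi,amin=20):
    m=cv2.inRange(cv2.cvtColor(img,cv2.COLOR_BGR2HSV),lo,hi)
    n,l,s,ce=cv2.connectedComponentsWithStats(m)
    return [(s[i][4],ce[i].round(1),s[i][:4]) for i in range(1,n) if s[i][4]>=amin]
E
python3 - <<'E'
from rig import r
from h import *
cs,ct=r.get_calibration("scene"),r.get_calibration("top")
S=cv2.imread("pics/scene0.png");T=cv2.imread("pics/top0.png")
for nm,lo,hi in [("orange",(5,150,120),(20,255,255)),("green",(50,120,60),(75,255,255)),("pink",(160,60,100),(179,255,255)),("blue",(100,150,60),(125,255,255)),("yellow",(22,150,120),(35,255,255))]:
    print(nm)
    for n,I in(("S",S),("T",T)):
        for b in blobs(I,lo,hi): print("  ",n,b)
a=cv2.resize(T[200:330,410:540],None,fx=5,fy=5,interpolation=cv2.INTER_CUBIC)[:600]
cv2.imwrite("pics/crop_o.png",a)
cv2.imwrite("pics/crop_ch.png",cv2.resize(T[190:280,140:320],None,fx=4.4,fy=4.4,interpolation=cv2.INTER_CUBIC))
cv2.imwrite("pics/crop_chS.png",cv2.resize(S[240:335,330:510],None,fx=4.4,fy=4.4,interpolation=cv2.INTER_CUBIC))
E
```

```text
orange
   S (np.int32(99), array([  7. , 178.4]), array([  0, 174,  15,  10], dtype=int32))
   S (np.int32(124), array([ 15., 222.]), array([ 10, 206,  12,  31], dtype=int32))
   S (np.int32(180), array([188.1, 244. ]), array([181, 236,  15,  17], dtype=int32))
   S (np.int32(28), array([396.8, 300.6]), array([395, 298,   5,   7], dtype=int32))
   T (np.int32(20), array([248.6, 196.2]), array([246, 194,   6,   5], dtype=int32))
   T (np.int32(177), array([475.6, 257.1]), array([468, 250,  16,  15], dtype=int32))
   T (np.int32(23), array([246. , 262.8]), array([244, 260,   5,   6], dtype=int32))
green
   S (np.int32(53), array([72.8, 91.7]), array([69, 88,  9,  8], dtype=int32))
   S (np.int32(55), array([118.2,  92.8]), array([114,  89,   9,   9], dtype=int32))
   S (np.int32(55), array([ 81.6, 100.9]), array([78, 97,  8,  9], dtype=int32))
   S (np.int32(53), array([127.8, 102.2]), array([124,  99,   8,   8], dtype=int32))
   S (np.int32(145), array([276.8, 215.1]), array([271, 208,  12,  15], dtype=int32))
   T (np.int32(140), array([391.2, 316.4]), array([385, 310,  14,  14], dty
[... 1034 characters left out ...]
 16], dtype=int32))
   T (np.int32(849), array([268.8, 216.1]), array([240, 199,  47,  46], dtype=int32))
   T (np.int32(601), array([262.1, 255.9]), array([238, 249,  47,  15], dtype=int32))
   T (np.int32(41), array([632.3, 478.2]), array([624, 477,  16,   3], dtype=int32))
yellow
   S (np.int32(57), array([102.9,  92.3]), array([99, 89,  9,  8], dtype=int32))
   S (np.int32(62), array([ 66. , 100.6]), array([62, 97,  9,  9], dtype=int32))
   S (np.int32(56), array([112.3, 101.7]), array([109,  98,   8,   9], dtype=int32))
   S (np.int32(55), array([378.2, 274.6]), array([377, 265,   4,  20], dtype=int32))
   T (np.int32(50), array([268. , 230.1]), array([266, 222,   4,  17], dtype=int32))
```

View pics/crop_o.png

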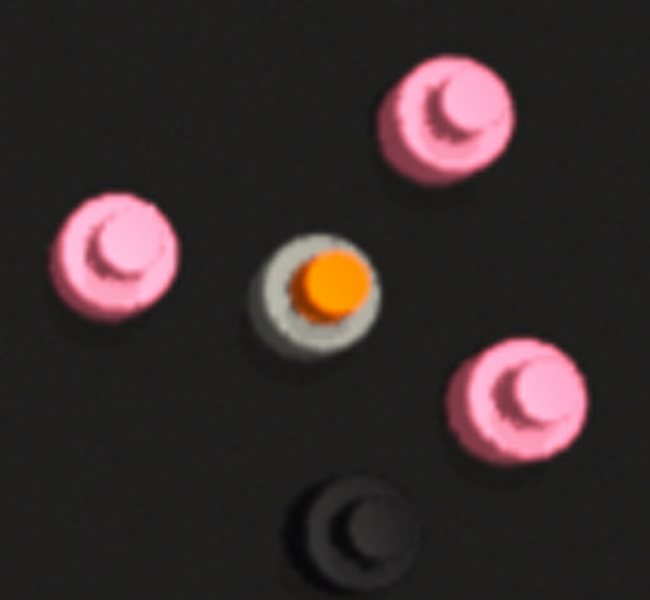

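View pics/crop_ch.png

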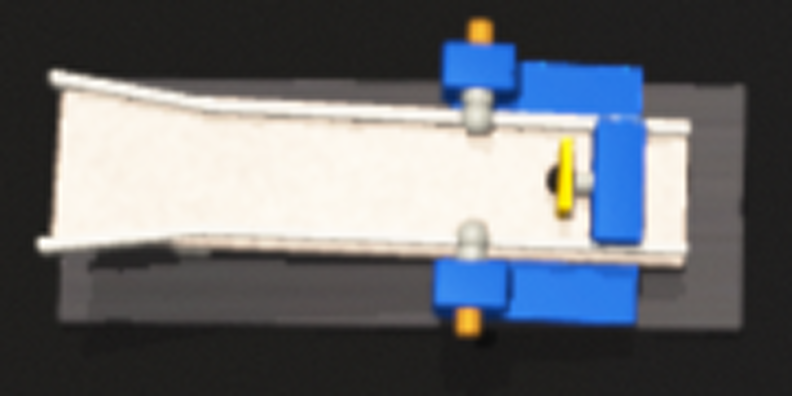

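View pics/crop_chS.png

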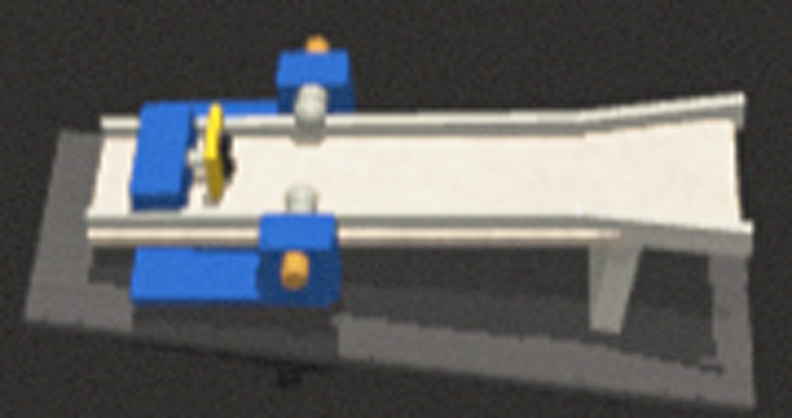

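The crop confirms it: the one puck with a grey body and an orange cap is at (475,258); the pink and black ones are all one colour. Now the 3D measurements.

Run:
```python
from rig import r
from h import *
cs,ct=r.get_calibration("scene"),r.get_calibration("top")
def T(x,y): return ray(ct,140+x/4.4-.5+.11,190+y/4.4-.39)
def S(x,y): return ray(cs,330+x/4.4-.39,240+y/4.4-.39)
P={}
for n,t,s in [("upA",(55,77),(750,228)),("upB",(42,244),(742,97)),("loA",(688,125),(90,212)),("loB",(685,250),(103,120)),("bendA",(205,103),(612,218)),("ballA",(478,108),(301,197)),("ballB",(471,240),(311,103))]:
    P[n],e=tri([T(*t),S(*s)]); print(n,P[n].round(1),np.round(e,1))
u=(P["upA"]+P["upB"])/2; l=(P["loA"]+P["loB"])/2; d=l-u
print("up",u,"lo",l,"len",np.linalg.norm(d),"slope",np.degrees(np.arcsin(-d[2]/np.linalg.norm(d))),"heading",np.degrees(np.arctan2(d[1],d[0])),np.arctan2(d[1],d[0]))
print("w",np.linalg.norm(P["upA"]-P["upB"]),np.linalg.norm(P["loA"]-P["loB"]))
x,e=tri([ray(ct,475.6,257.1),ray(cs,188.1,244)]);print("orange cap",x,e)
x,e=tri([ray(ct,391.2,316.4),ray(cs,276.8,215.1)]);print("green",x,e)
for n,a in[("pink1",(502,222)),("pink2",(434.5,249.5)),("pink3",(517,277)),("black",(485,305)),("white",(384,254))]: print(n,plane(ct,*a,54).round(1))
print("bottle", plane(ct,373,167,120).round(1))
for n,a in[("o top",(477,257))]: print(n,plane(ct,*a,54).round(1))
```

```text
upA [611.6 248.7  90.1] [0.2 0.2]
upB [541.6 247.8  91.5] [0.3 0.3]
loA [607.1  -9.4  46.2] [0.1 0.1]
loB [553.3 -10.8  45.6] [0.8 0.8]
bendA [604.8 193.9  77.3] [4.3 4.3]
ballA [606.8  76.4  71.1] [0.2 0.2]
ballB [551.4  76.4  68.9] [0.7 0.7]
up [576.62304738 248.24330089  90.78115189] lo [580.1800538 -10.1059327  45.872276 ] len 262.2475660993362 slope 9.860278499023664 heading -89.21118953399012 -1.5570289869888334
w 70.00843133504948 53.76713805387626
orange cap [ 541.90146949 -343.98691855   42.48838121] [np.float64(1.0064396766907397), np.float64(1.0064396766906794)]
green [ 429.38353394 -189.18670725   43.27449106] [np.float64(1.0159035861088506), np.float64(1.0159035861088304)]
pink1 [ 606.4 -390.    54. ]
pink2 [ 552.1 -265.7   54. ]
pink3 [ 505.2 -413.6   54. ]
black [ 453.3 -354.7   54. ]
white [ 541.5 -173.6   54. ]
bottle [ 685.9 -147.4  120. ]
o top [ 540.  -342.6   54. ]
```

```bash
cat >> h.py <<'E'
def delta(s,tgt,yaw=None):
    "shift to tgt in tool axes (units of 30mm) and turn units"
    R=Ro.from_euler("xyz",s["tcp_rot"]).as_matrix(); t=R.T@(np.array(tgt)-s["eef_pos"])
    dy=0 if yaw is None else -np.degrees((yaw-s["tcp_rot"][2]+np.pi)%(2*np.pi)-np.pi)/8
    return (t/30).round(3),round(dy,3)
E
python3 - <<'E'
from rig import r
from h import *
s=r.sense()
# turning plan: 12 rows, turn -1 for first 8
p=s["eef_pos"].copy();y=s["tcp_rot"][2];tg=np.array([541.5,-343.5,150.]);yt=np.radians(90.8)
N=12
for i in range(N):
    st=(tg-p)/(N-i); R=Ro.from_euler("xyz",[np.pi,0,y]).as_matrix()
    u=(R.T@st/30).round(2); t=-round(min(1,np.degrees(yt-y)/8),2)
    print(u,t); p=p+R@u*30; y-=np.radians(8*t)
print(p,y)
E
```

```text
[ 0.93 -0.22  0.29] -1
[ 0.96 -0.09  0.28] -1
[0.96 0.05 0.29] -1
[0.94 0.18 0.28] -1
[0.91 0.31 0.29] -1
[0.85 0.43 0.28] -1
[0.79 0.55 0.29] -1
[0.7  0.65 0.28] -1
[0.6  0.74 0.29] -0.1
[0.6  0.75 0.28] -0.0
[0.59 0.76 0.29] -0.0
[0.6  0.75 0.28] -0.0
[ 541.41289111 -343.36957159  150.03053627] 1.5847158013188771
```

>>> carry_out(rows="0.65 0.93 -0.22 0.29 -1; 0.65 0.96 -0.09 0.28 -1; 0.65 0.96 0.05 0.29 -1; 0.65 0.94 0.18 0.28 -1; 0.65 0.91 0.31 0.29 -1; 0.65 0.85 0.43 0.28 -1; 0.65 0.79 0.55 0.29 -1; 0.65 0.7 0.65 0.28 -1; 0.65 0.6 0.74 0.29 -0.1; 0.65 0.6 0.75 0.28 0; 0.65 0.59 0.76 0.29 0; 0.65 0.6 0.75 0.28 0", newtons=25)

```text
clock: 1.6
eef_pos: [542.0, -343.0, 150.0]
tcp_rot: [-3.141, -0.0, 1.585]
contact_force: [0.1, -0.4, 1.1]
opening: 0.651
```

Run:
```python
from rig import r
from h import *
s=r.sense(); c=r.get_calibration("wrist"); I=r.grab_frame("wrist"); cv2.imwrite("pics/w1.png",I)
print(s["clock"],s["eef_pos"],s["tcp_rot"],s["contact_force"],s["opening"],c)
for b in blobs(I,(5,150,120),(20,255,255)): print(b)
print(proj(c,[541.5,-343.5,54]))
```

```text
1.6 [ 542.04894556 -342.96283986  150.00607254] [-3.14099564e+00 -3.34254856e-04  1.58474620e+00] [ 0.13241519 -0.43194317  1.09108751] 0.6507793364008422 {'intrinsics': array([[351.85848583,   0.        , 321.59056208],
       [  0.        , 351.85848583, 236.79967199],
       [  0.        ,   0.        ,   1.        ]]), 'position': array([ 540.32820309, -260.45772471,  270.17344869]), 'rotation': array([-0.32326296,  0.00188761,  0.01317075])}
(np.int32(490), array([321.7, 238.5]), array([306, 224,  34,  31], dtype=int32))
(np.int32(28), array([323.2, 266. ]), array([314, 264,  19,   4], dtype=int32))
[322.32976334 252.1279941 ]
```

View pics/w1.png

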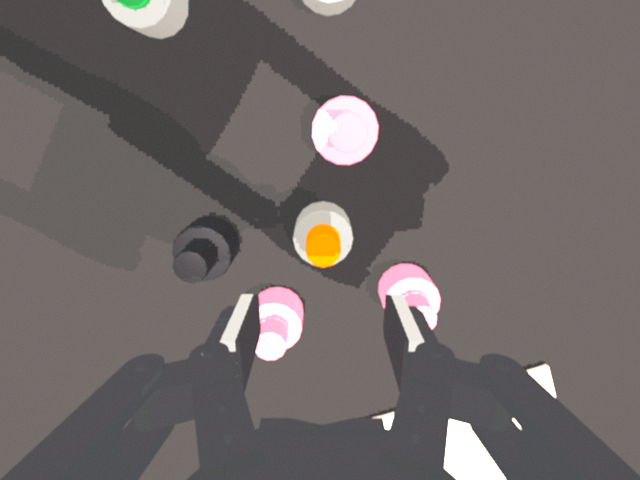

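The wrist view shows the orange cap at (323,246), between the pink ones and straight ahead of the jaws. I compare its outline with what the position estimate predicts.

Run:
```python
from rig import r
from h import *
from scipy.optimize import least_squares
c=r.get_calibration("wrist");ct=r.get_calibration("top");cs=r.get_calibration("scene")
a=np.linspace(0,2*np.pi,60)
def bb(c,x,y):
    q=np.array([proj(c,[x+12*np.cos(t),y+12*np.sin(t),z]) for t in a for z in(30,54)]); return q.min(0).round(1),q.max(0).round(1)
print(bb(c,541.5,-343.5), "seen 306-340, 224-268");print(bb(ct,541.5,-343.5),"seen 468-484,250-265");print(bb(cs,541.5,-343.5),"seen 181-196 236-253")
I=cv2.imread("pics/w1.png");g=cv2.cvtColor(I,cv2.COLOR_BGR2HSV)
m=((g[...,0]>3)&(g[...,0]<25)&(g[...,1]>100)&(g[...,2]>100)); m[:,:280]=0;m[:,370:]=0
ys,xs=np.nonzero(m);print(xs.min(),xs.max(),ys.min(),ys.max())
for y in (32,): print(bb(c,541.5,-343.5+y*0))
# body bbox
def bb2(c,x,y):
    q=np.array([proj(c,[x+22*np.cos(t),y+22*np.sin(t),z]) for t in a for z in(0,30)]); return q.min(0).round(1),q.max(0).round(1)
print("body",bb2(c,541.5,-343.5),bb2(ct,541.5,-343.5))
cv2.imwrite("pics/w1c.png",cv2.resize(I[190:280,280:370],None,fx=6,fy=6))
```

```text
(array([300.9, 227.9]), array([337.5, 272.8])) seen 306-340, 224-268
(array([467.7, 249.7]), array([484.1, 264.6])) seen 468-484,250-265
(array([181.7, 235.6]), array([196.1, 252.6])) seen 181-196 236-253
305 340 224 268
(array([300.9, 227.9]), array([337.5, 272.8]))
body (array([289. , 204.5]), array([349.9, 271.7])) (array([458.8, 246.6]), array([486.1, 272. ]))
```

View pics/w1c.png

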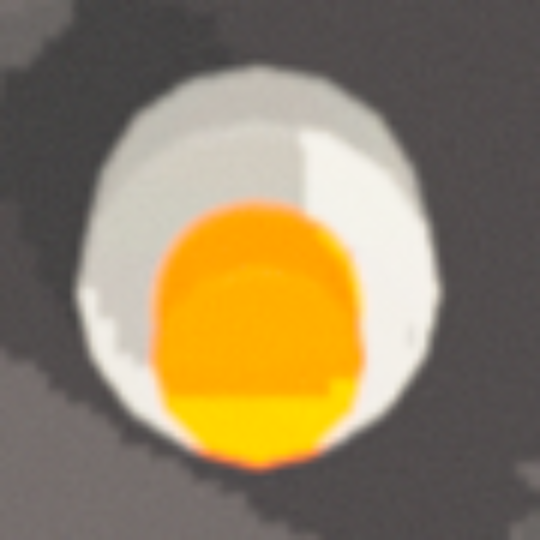

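Top and scene both agree with (541.5,-343.5); the wrist view is about 2 to 3 mm off, in line with calibration error. I split the difference, which is nearly where the tool is. Going straight down 94 mm keeps the tips clear of the grey body.

>>> carry_out(rows="0.65 0.02 0.01 0.8 0; 0.65 0 0 0.8 0; 0.65 0 0 0.8 0; 0.65 0 0 0.5 0; 0.65 0 0 0.23 0; 0.65 0 0 0 0", newtons=25)

```text
clock: 2.4
eef_pos: [541.8, -343.1, 56.7]
tcp_rot: [-3.141, -0.0, 1.585]
contact_force: [-0.0, 0.4, -0.8]
opening: 0.649
```

Run:
```python
from rig import r
from h import *
cv2.imwrite("pics/w2.png",r.grab_frame("wrist"))
```

```text
(no output)
```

View pics/w2.png

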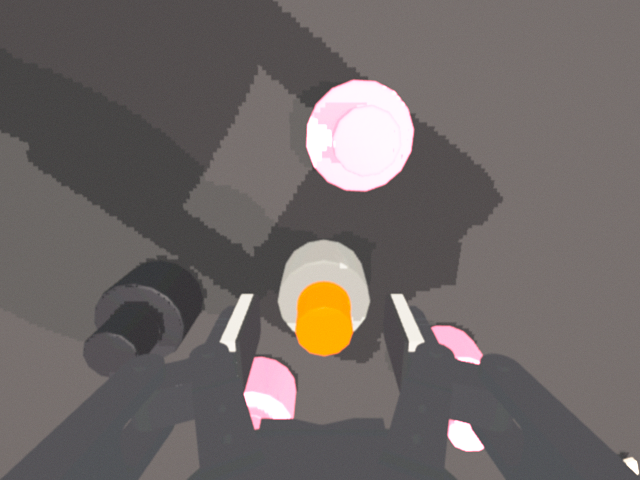

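The cap, at (324,325), sits centred between the pads at (237,320) and (407,320). Closing.

>>> carry_out(rows="0.1 0 0 0.03 0; 0.1 0 0 0 0; 0.1 0 0 0 0; 0.1 0 0 0 0; 0.1 0 0 0 0; 0.1 0 0 0 0", newtons=30)

```text
clock: 3.2
eef_pos: [542.3, -343.3, 56.5]
tcp_rot: [3.141, 0.001, 1.585]
contact_force: [-0.0, 0.5, 6.3]
opening: 0.266
```

Run:
```python
from rig import r
from h import *
cv2.imwrite("pics/w3.png",r.grab_frame("wrist"))
```

```text
(no output)
```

View pics/w3.png

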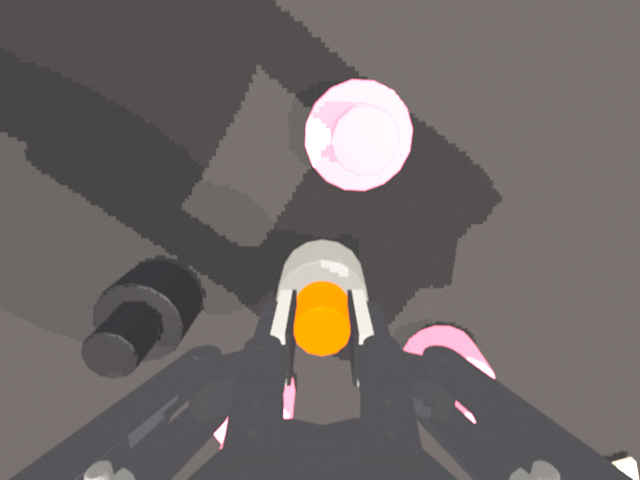

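>>> carry_out(rows="0.1 0 0 -0.3 0; 0.1 0 0 -0.8 0; 0.1 0 0 -1 0; 0.1 0 0 -1 0; 0.1 0 0 -1 0; 0.1 0 0 -0.9 0; 0.1 0 0 0 0")

```text
clock: 4.12
eef_pos: [542.8, -343.7, 208.2]
tcp_rot: [3.138, 0.002, 1.585]
contact_force: [-0.3, 0.6, -1.4]
opening: 0.27
```

Run:
```python
from rig import r
from h import *
s=r.sense();print(s["contact_force"],s["wrist_torque"])
I=r.grab_frame("wrist");cv2.imwrite("pics/w4.png",I)
S=r.grab_frame("scene");cv2.imwrite("pics/s4.png",cv2.resize(S[100:340,80:400],None,fx=2.4,fy=2.4))
print(delta(s,[577.3,200.6,s["eef_pos"][2]],np.radians(90.8)))
```

```text
[-0.29525074  0.62483632 -1.41694796] [-0.01659076  0.05425389  0.00092519]
(array([18.126,  1.403, -0.034]), np.float64(-0.0))
```

View pics/s4.png

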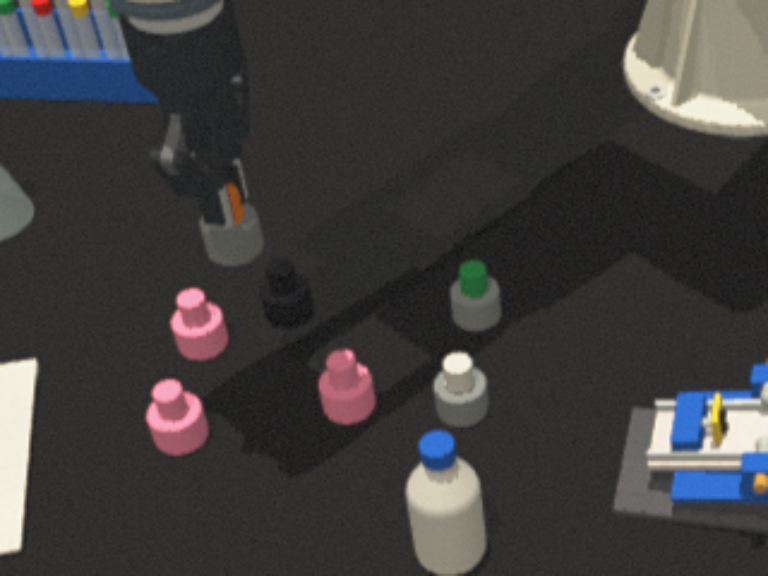

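View pics/w4.png

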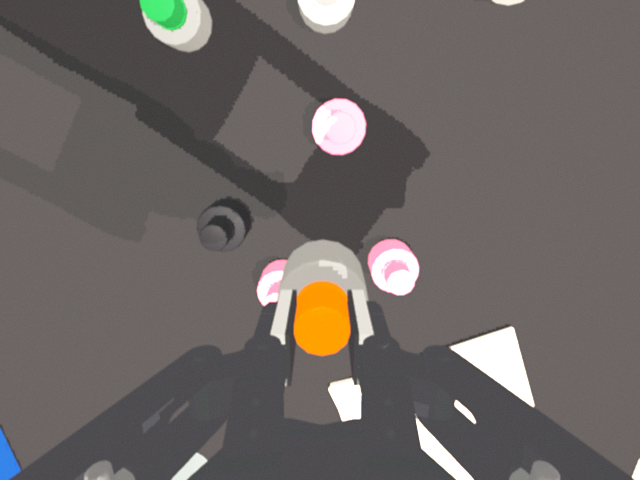

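The puck is lifted and upright in the jaws, and its neighbours have not moved. Carrying it over.

>>> carry_out(rows="0.1 0.5 0 0 0; 0.1 0.9 0.1 0 0; 0.1 1 0.1 0 0; 0.1 1 0.1 0 0; 0.1 1 0.1 0 0; 0.1 1 0.1 0 0; 0.1 1 0.1 0 0; 0.1 1 0.1 0 0; 0.1 1 0.1 0 0; 0.1 1 0.1 0 0; 0.1 1 0.1 0 0; 0.1 1 0.1 0 0")

```text
clock: 5.72
eef_pos: [568.9, 1.1, 204.7]
tcp_rot: [-3.139, -0.0, 1.585]
contact_force: [-0.0, 0.1, -2.4]
opening: 0.264
```

>>> carry_out(rows="0.1 1 0.1 0 0; 0.1 1 0.1 0 0; 0.1 1 0.1 0 0; 0.1 1 0 0 0; 0.1 0.9 0 0 0; 0.1 0.6 0 0 0; 0.1 0.3 0 0 0; 0.1 0 0 0 0")

```text
clock: 6.72
eef_pos: [576.4, 173.6, 205.6]
tcp_rot: [-3.141, 0.0, 1.585]
contact_force: [-0.1, -0.9, -1.0]
opening: 0.269
```

Run:
```python
from rig import r
from h import *
s=r.sense();print(s["eef_pos"],s["contact_force"]);c=r.get_calibration("wrist")
I=r.grab_frame("wrist");cv2.imwrite("pics/w5.png",I)
T=r.grab_frame("top");cv2.imwrite("pics/t5.png",cv2.resize(T[150:300,120:320],None,fx=4,fy=4))
S=r.grab_frame("scene");cv2.imwrite("pics/s5.png",cv2.resize(S[180:345,330:530],None,fx=3.6,fy=3.6))
xh=np.array([np.cos(np.radians(-89.2))*.985,np.sin(np.radians(-89.2))*.985,-.1736]);n=np.array([0,-.1736,.985]);yh=np.cross(n,xh)
O=np.array([576.6,249.8,81.9])
for x,y,z in [(0,-32.5,9),(0,32.5,9),(60,-24,9),(60,24,9),(260,-24,9),(260,24,9)]: print((x,y,z),proj(c,O+x*xh+y*yh+z*n).round(1))
```

```text
[576.38631578 173.60330453 205.56247453] [-0.09669403 -0.85164744 -1.03878182]
(0, -32.5, 9) [274.5 131.7]
(0, 32.5, 9) [376.  131.8]
(60, -24, 9) [291.6 216.6]
(60, 24, 9) [358.1 216.7]
(260, -24, 9) [299.9 399. ]
(260, 24, 9) [348.2 399.1]
```

View pics/w5.png

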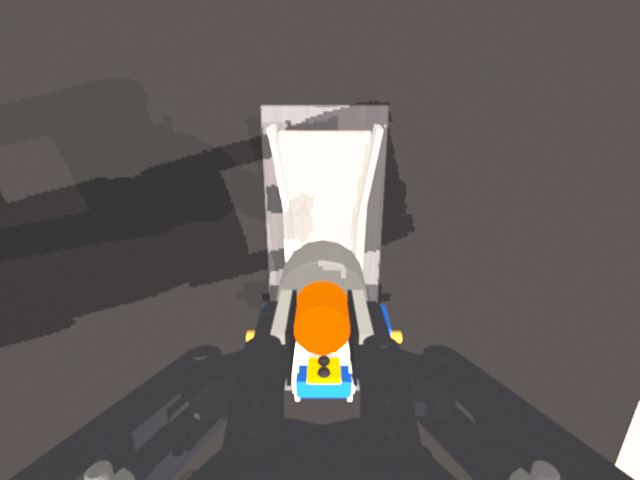

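View pics/t5.png

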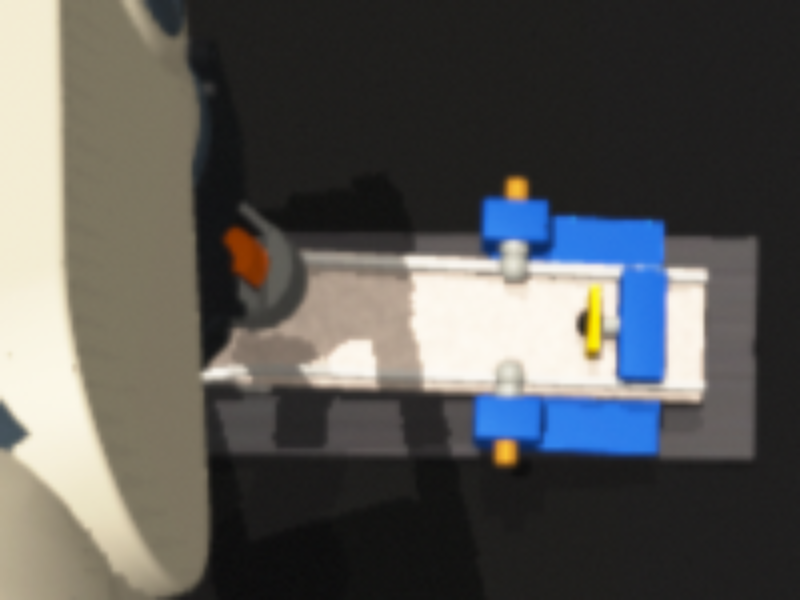

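View pics/s5.png

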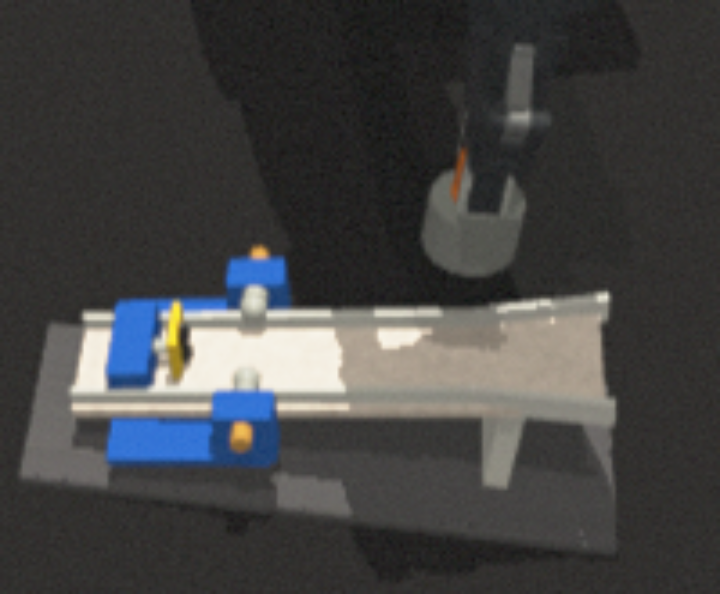

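The puck hangs over the chute. The wrist view puts the wall ends at (273,128) and (379,128), within 4 px of my channel frame. The puck axis is about 1.5 mm left of the centreline. Shifting 27 mm uphill and 1.5 mm sideways, then down to just above touching.

>>> carry_out(rows="0.1 0.45 0.05 0 0; 0.1 0.45 0 0.2 0; 0.1 0 0 0.6 0; 0.1 0 0 0.6 0; 0.1 0 0 0.5 0; 0.1 0 0 0.3 0; 0.1 0 0 0 0; 0.1 0 0 0 0")

```text
clock: 7.88
eef_pos: [578.2, 200.4, 140.3]
tcp_rot: [3.141, -0.0, 1.585]
contact_force: [-1.2, 0.0, -0.6]
opening: 0.268
```

Run:
```python
from rig import r
from h import *
I=r.grab_frame("wrist");cv2.imwrite("pics/w6.png",I[:400,160:480])
S=r.grab_frame("scene");cv2.imwrite("pics/s6.png",cv2.resize(S[180:345,330:530],None,fx=3.6,fy=3.6))
```

```text
(no output)
```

View pics/w6.png

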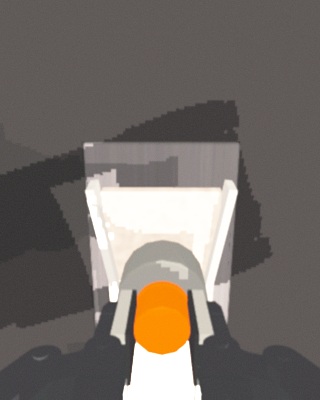

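View pics/s6.png

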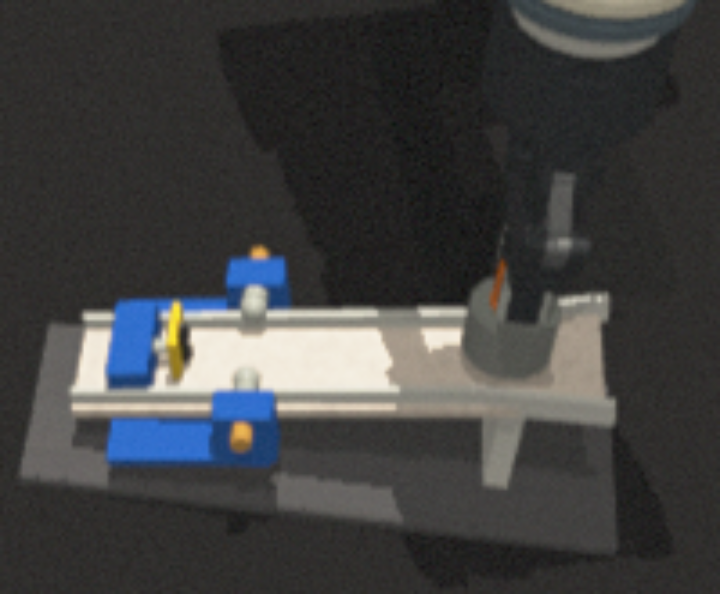

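The puck is centred between the walls just above the floor. Lowering by feel.

>>> carry_out(rows="0.1 0 0 0.06 0; 0.1 0 0 0.06 0; 0.1 0 0 0.06 0; 0.1 0 0 0 0")

```text
clock: 8.48
eef_pos: [577.7, 200.4, 134.3]
tcp_rot: [-3.141, 0.0, 1.585]
contact_force: [-0.2, -1.3, -2.2]
opening: 0.26
```

>>> carry_out(rows="0.1 0 0 0.04 0; 0.1 0 0 0.04 0; 0.1 0 0 0 0")

```text
clock: 8.85
eef_pos: [578.0, 200.0, 133.3]
tcp_rot: [3.141, 0.0, 1.585]
contact_force: [-3.1, -5.0, 11.1]
opening: 0.263
```

Contact at 11 N up, at the expected height of TCP 133.5. Raising a hair, then releasing slowly.

>>> carry_out(rows="0.24 0 0 -0.02 0; 0.3 0 0 0 0; 0.36 0 0 0 0; 0.45 0 0 0 0; 0.55 0 0 0 0; 0.65 0 0 0 0")

```text
clock: 9.6
eef_pos: [577.8, 200.5, 132.6]
tcp_rot: [-3.141, 0.0, 1.585]
contact_force: [0.4, -0.4, 0.4]
opening: 0.652
```

Run:
```python
from rig import r
from h import *
I=r.grab_frame("wrist");cv2.imwrite("pics/w7.png",I[:480,160:480])
S=r.grab_frame("scene");cv2.imwrite("pics/s7.png",cv2.resize(S[180:345,330:530],None,fx=3.6,fy=3.6))
```

```text
(no output)
```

View pics/w7.png

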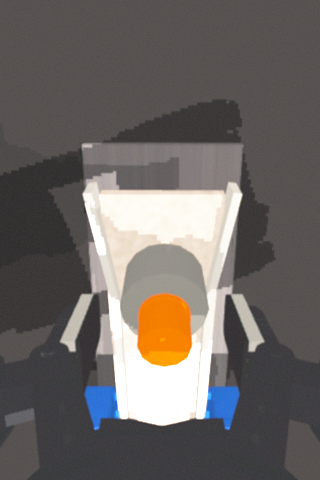

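View pics/s7.png

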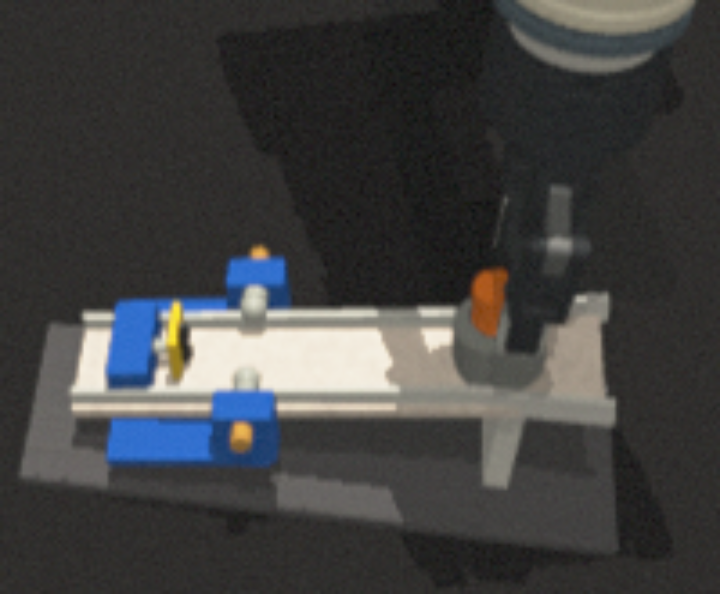

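The orange puck now stands flat on the sloped floor: in the scene crop it leans with the chute, and in the wrist view it is centred between the walls. I rise, go uphill past it, close the fingers, and come down behind it with the tips about 13 mm above the floor.

>>> carry_out(rows="0.65 0 0 -0.5 0; 0.65 0 0 -0.8 0; 0.65 0.4 0 -0.2 0; 0.4 0.7 0 0 0; 0 0.33 0 0 0; 0 0 0 0 0; 0 0 0 0 0; 0 0 0 0 0; 0 0 0 0 0")

```text
clock: 10.82
eef_pos: [577.2, 243.0, 177.6]
tcp_rot: [-3.141, 0.0, 1.584]
contact_force: [0.1, 0.2, 0.6]
opening: -0.002
```

Run:
```python
from rig import r
from h import *
c=r.get_calibration("wrist");ct=r.get_calibration("top")
I=r.grab_frame("wrist");cv2.imwrite("pics/w8.png",I)
xh=np.array([np.cos(np.radians(-89.2))*.985,np.sin(np.radians(-89.2))*.985,-.1736]);n=np.array([0,-.1736,.985]);yh=np.cross(n,xh);O=np.array([576.6,249.8,81.9])
for b in blobs(I,(5,150,100),(20,255,255)): print(b)
for x in(45,50,55): print(x,[proj(c,O+x*xh+z*n).round(1) for z in(30,42,54)])
```

```text
45 [array([322.3, 326.3]), array([322.2, 340.2]), array([322.2, 355.5])]
50 [array([322.3, 332.2]), array([322.2, 346.2]), array([322.2, 361.7])]
55 [array([322.3, 338. ]), array([322.3, 352.1]), array([322.2, 367.7])]
```

View pics/w8.png

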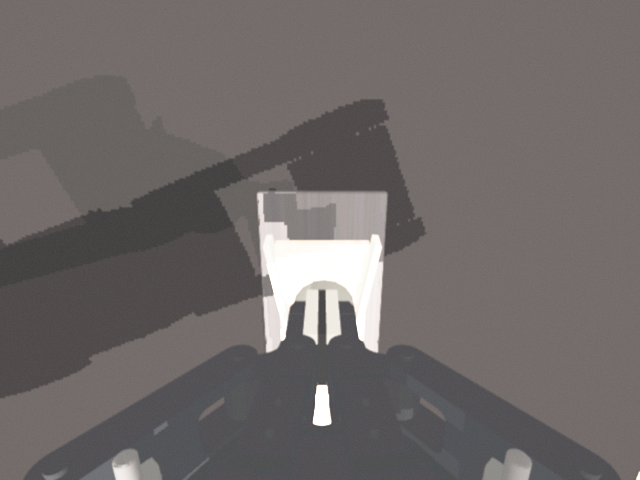

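Run:
```python
from rig import r
from h import *
c=r.get_calibration("wrist")
xh=np.array([np.cos(np.radians(-89.2))*.985,np.sin(np.radians(-89.2))*.985,-.1736]);n=np.array([0,-.1736,.985]);O=np.array([576.6,249.8,81.9])
def onfloor(u,v):
    p,d=ray(c,u,v); X=p+d*((O-p)@n)/(d@n); return X.round(1),((X-O)@xh).round(1)
print("puck rear",onfloor(323,281)); print("floor end L,R",onfloor(275,241),onfloor(371,241))
s=r.sense();print(s["eef_pos"],"wrist proj tip",[proj(c,s["eef_pos"]+[dx,dy,-22]).round(0) for dx in(-10,0,10) for dy in(-11,11)])
```

```text
puck rear (array([577.5, 219. ,  76.5]), np.float64(31.3))
floor end L,R (array([545.9, 249.8,  81.9]), np.float64(-0.4)) (array([608.2, 250.7,  82.1]), np.float64(-0.5))
[577.24384355 242.9797887  177.67482428] wrist proj tip [array([302., 330.]), array([302., 287.]), array([323., 330.]), array([324., 287.]), array([345., 330.]), array([346., 288.])]
```

The wrist camera gives the floor end at x = -0.5 mm, so the frame is good, and the puck's rear edge at x = 31 mm, so its axis is at 53 mm. The gap in front of the fingers is 13 mm. Descending.

>>> carry_out(rows="0 0 0 0.5 0; 0 0 0 0.7 0; 0 0 0 0.6 0; 0 0 0 0.2 0; 0 0 0 0.06 0; 0 0 0 0 0")

```text
clock: 11.62
eef_pos: [577.5, 243.5, 116.3]
tcp_rot: [3.141, -0.0, 1.585]
contact_force: [-1.0, 0.1, 1.2]
opening: 0.001
```

Run:
```python
from rig import r
from h import *
S=r.grab_frame("scene");cv2.imwrite("pics/s9.png",cv2.resize(S[180:345,330:530],None,fx=3.6,fy=3.6))
```

```text
(no output)
```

View pics/s9.png

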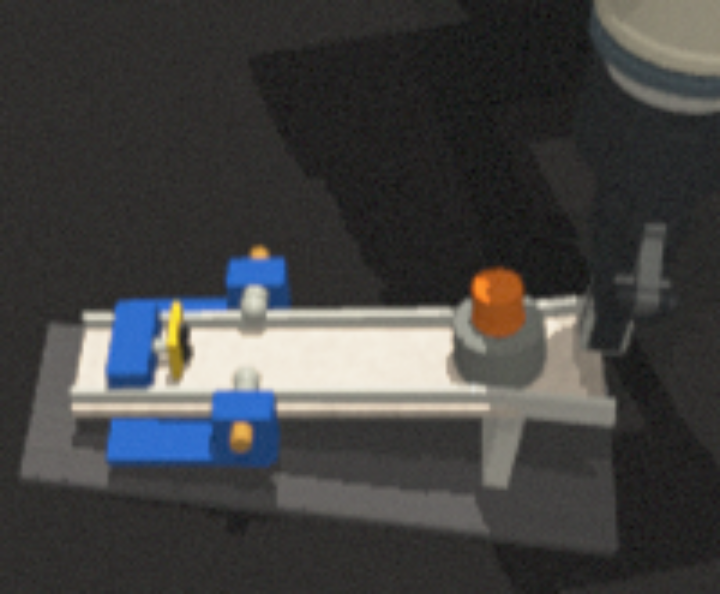

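>>> carry_out(rows="0 -0.12 0 0.021 0; 0 -0.12 0 0.021 0; 0 -0.12 0 0.021 0; 0 -0.12 0 0.021 0; 0 -0.12 0 0.021 0; 0 -0.12 0 0.021 0; 0 -0.12 0 0.021 0; 0 -0.12 0 0.021 0; 0 -0.12 0 0.021 0; 0 -0.12 0 0.021 0; 0 -0.12 0 0.021 0; 0 -0.12 0 0.021 0")

```text
clock: 13.18
eef_pos: [577.8, 199.9, 108.3]
tcp_rot: [-3.142, -0.0, 1.585]
contact_force: [-0.6, 0.4, -0.0]
opening: 0.001
```

Run:
```python
from rig import r
from h import *
s=r.sense();print(s["eef_pos"],s["contact_force"])
S=r.grab_frame("scene");cv2.imwrite("pics/s10.png",cv2.resize(S[180:345,330:530],None,fx=3.6,fy=3.6))
```

```text
[577.77375043 199.90590145 108.26739985] [-0.55256903  0.38125235 -0.03925839]
```

View pics/s10.png

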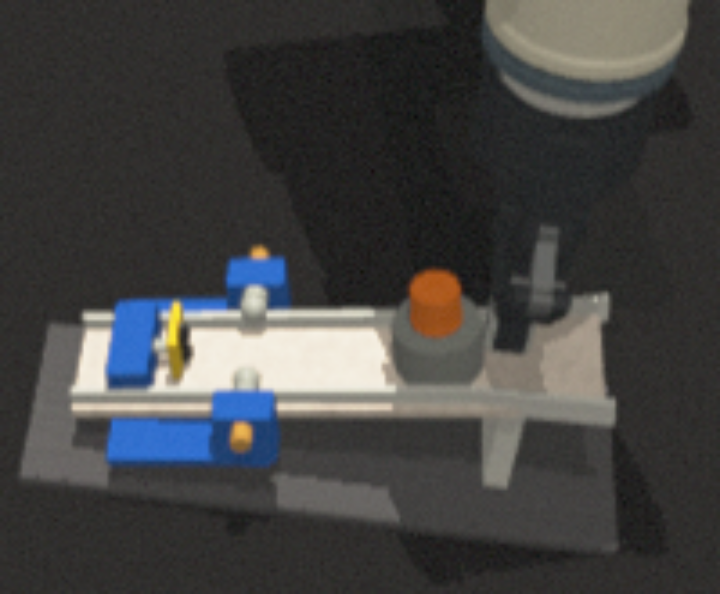

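The puck slides upright, pushed cleanly. Another 36 mm at the same speed to just short of the earliest ball position, then slower.

>>> carry_out(rows="0 -0.12 0 0.021 0; 0 -0.12 0 0.021 0; 0 -0.12 0 0.021 0; 0 -0.12 0 0.021 0; 0 -0.12 0 0.021 0; 0 -0.12 0 0.021 0; 0 -0.12 0 0.021 0; 0 -0.12 0 0.021 0; 0 -0.12 0 0.021 0; 0 -0.06 0 0.01 0")

```text
clock: 14.48
eef_pos: [578.3, 165.7, 102.3]
tcp_rot: [-3.142, 0.0, 1.585]
contact_force: [-0.8, 1.1, 0.1]
opening: 0.003
```

>>> carry_out(rows="0 -0.06 0 0.011 0; 0 -0.06 0 0.01 0; 0 -0.06 0 0.011 0; 0 -0.06 0 0.01 0; 0 -0.06 0 0.011 0; 0 -0.06 0 0.01 0; 0 -0.06 0 0.011 0; 0 -0.06 0 0.01 0")

```text
clock: 15.48
eef_pos: [578.5, 151.4, 99.8]
tcp_rot: [-3.142, -0.0, 1.585]
contact_force: [0.0, 0.3, 0.1]
opening: -0.001
```

Run:
```python
from rig import r
from h import *
s=r.sense();print(s["eef_pos"],s["contact_force"])
S=r.grab_frame("scene");cv2.imwrite("pics/s11.png",cv2.resize(S[180:345,330:530],None,fx=3.6,fy=3.6))
```

```text
[578.46916172 151.42636749  99.79715896] [0.04235462 0.2761924  0.13924228]
```

View pics/s11.png

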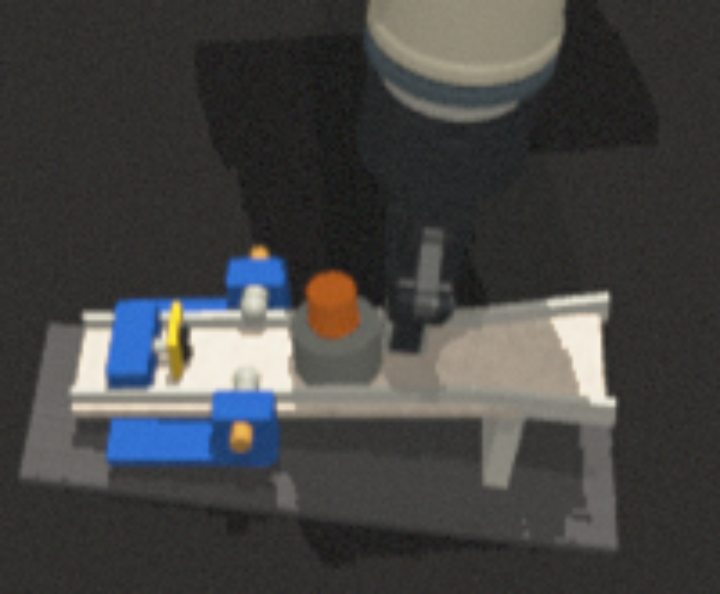

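The puck is upright with its front edge about 15 mm short of the balls. Continuing at about 14 mm/s in short calls.

>>> carry_out(rows="0 -0.06 0 0.011 0; 0 -0.06 0 0.01 0; 0 -0.06 0 0.011 0; 0 -0.06 0 0.01 0; 0 -0.06 0 0.011 0; 0 -0.06 0 0.01 0; 0 -0.06 0 0.011 0")

```text
clock: 16.4
eef_pos: [578.7, 138.8, 97.6]
tcp_rot: [3.142, -0.0, 1.585]
contact_force: [-0.5, 0.8, 0.5]
opening: 0.001
```

>>> carry_out(rows="0 -0.06 0 0.011 0; 0 -0.06 0 0.01 0; 0 -0.06 0 0.011 0; 0 -0.06 0 0.01 0")

```text
clock: 16.9
eef_pos: [578.8, 131.6, 96.3]
tcp_rot: [-3.142, -0.0, 1.585]
contact_force: [-0.2, -0.1, -0.9]
opening: -0.003
```

>>> carry_out(rows="0 -0.06 0 0.011 0; 0 -0.06 0 0.01 0; 0 -0.06 0 0.011 0")

```text
clock: 17.27
eef_pos: [578.8, 126.2, 95.3]
tcp_rot: [-3.142, 0.0, 1.585]
contact_force: [-0.2, -0.6, 0.0]
opening: 0.002
```

>>> carry_out(rows="0 -0.06 0 0.011 0; 0 -0.06 0 0.01 0; 0 -0.06 0 0.011 0")

```text
clock: 17.65
eef_pos: [579.1, 121.4, 94.6]
tcp_rot: [3.141, -0.001, 1.584]
contact_force: [-0.7, 6.4, 1.6]
opening: -0.002
```

>>> carry_out(rows="0 -0.06 0 0.011 0; 0 -0.06 0 0.01 0")

```text
clock: 17.9
eef_pos: [579.3, 118.0, 94.1]
tcp_rot: [3.141, -0.001, 1.585]
contact_force: [-1.0, 4.8, 0.8]
opening: -0.002
```

>>> carry_out(rows="0 -0.06 0 0.011 0; 0 -0.06 0 0.01 0")

```text
clock: 18.15
eef_pos: [579.2, 114.0, 93.3]
tcp_rot: [3.141, -0.0, 1.585]
contact_force: [-0.4, 4.5, 0.3]
opening: -0.0
```

The balls are being met at 4 to 6 N, starting near TCP y = 124. I therefore expect their line near y = 109 and the seat near y = 102.

>>> carry_out(rows="0 -0.05 0 0.009 0; 0 -0.05 0 0.009 0")

```text
clock: 18.4
eef_pos: [579.1, 110.5, 92.6]
tcp_rot: [3.142, 0.0, 1.585]
contact_force: [-0.1, 2.6, 0.3]
opening: -0.003
```

Run:
```python
from rig import r
from h import *
S=r.grab_frame("scene");cv2.imwrite("pics/s12.png",cv2.resize(S[180:345,330:530],None,fx=3.6,fy=3.6))
```

```text
(no output)
```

View pics/s12.png

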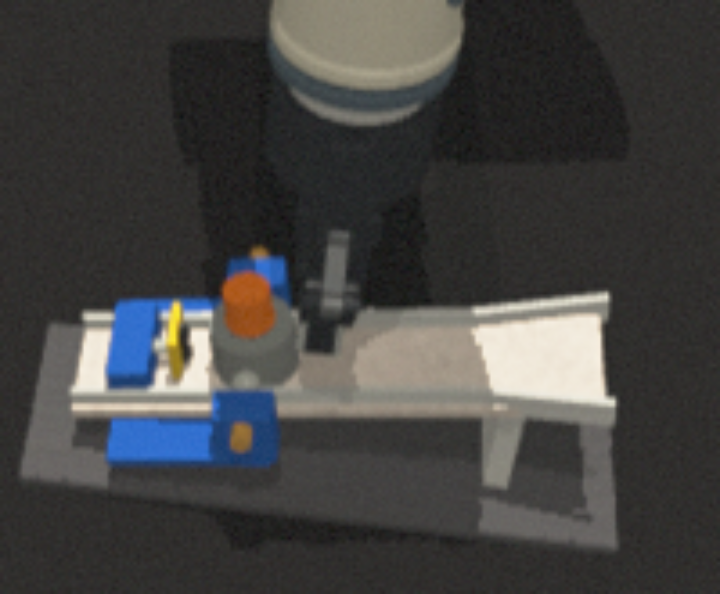

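The puck is upright and just short of the ball line. Going on at 12 mm/s, two rows at a time.

>>> carry_out(rows="0 -0.05 0 0.009 0; 0 -0.05 0 0.009 0")

```text
clock: 18.7
eef_pos: [579.0, 107.5, 92.0]
tcp_rot: [-3.142, 0.0, 1.585]
contact_force: [1.0, 2.3, -0.2]
opening: -0.002
```

>>> carry_out(rows="0 -0.04 0 0.007 0; 0 -0.04 0 0.007 0")

```text
clock: 18.95
eef_pos: [579.1, 105.1, 91.6]
tcp_rot: [-3.141, 0.0, 1.585]
contact_force: [0.4, 0.7, -0.1]
opening: -0.001
```

>>> carry_out(rows="0 -0.04 0 0.007 0; 0 0 0 0 0")

```text
clock: 19.2
eef_pos: [579.0, 103.9, 91.4]
tcp_rot: [-3.141, 0.0, 1.585]
contact_force: [0.2, -0.2, 0.0]
opening: 0.001
```

The force has dropped to zero. I check whether the puck has snapped in.

Run:
```python
from rig import r
from h import *
S=r.grab_frame("scene");cv2.imwrite("pics/s13.png",cv2.resize(S[230:320,340:440],None,fx=6,fy=6,interpolation=cv2.INTER_CUBIC))
```

```text
(no output)
```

View pics/s13.png

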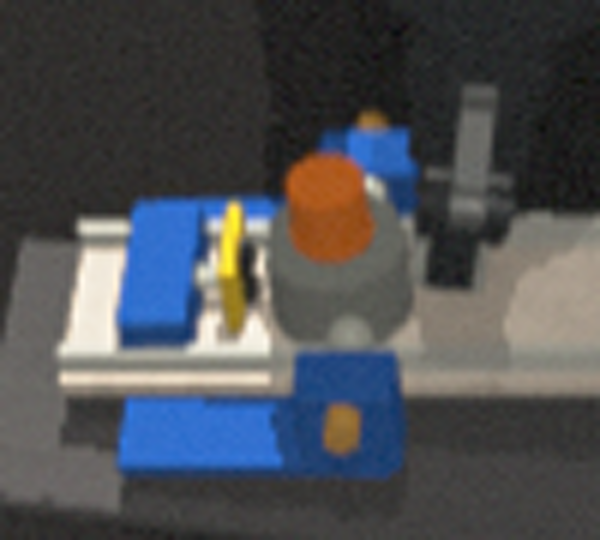

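>>> carry_out(rows="0 -0.03 0 0.005 0; 0 -0.03 0 0.005 0")

```text
clock: 19.5
eef_pos: [579.1, 102.3, 91.1]
tcp_rot: [-3.142, 0.0, 1.585]
contact_force: [0.2, 0.0, -0.2]
opening: 0.003
```

The balls are now behind the puck's widest line, but its front is only just at the buttons. Pushing on gently until the force climbs.

>>> carry_out(rows="0 -0.03 0 0.005 0; 0 -0.03 0 0.005 0")

```text
clock: 19.75
eef_pos: [579.2, 100.7, 90.9]
tcp_rot: [3.141, -0.0, 1.585]
contact_force: [-1.1, 3.0, 0.5]
opening: -0.001
```

>>> carry_out(rows="0 -0.03 0 0.005 0; 0 -0.03 0 0.005 0")

```text
clock: 20.0
eef_pos: [579.4, 99.5, 90.8]
tcp_rot: [3.141, -0.001, 1.584]
contact_force: [-0.7, 7.9, 2.1]
opening: -0.003
```

>>> carry_out(rows="0 -0.02 0 0.004 0; 0 0 0 0 0; 0 0 0 0 0")

```text
clock: 20.38
eef_pos: [579.6, 99.1, 90.8]
tcp_rot: [3.141, -0.001, 1.584]
contact_force: [-1.0, 7.4, 2.5]
opening: -0.001
```

The force rose from zero to about 7.5 N over 1.5 mm, at the predicted seat (y near 101). That is the stop. Backing off along the slope and looking.

>>> carry_out(rows="0 0.05 0 -0.009 0; 0 0.2 0 -0.036 0; 0 0.6 0 -0.1 0; 0 0.8 0 -0.4 0; 0 0.8 0 -0.8 0; 0 0.5 0 -1 0; 0 0 0 -1 0; 0 0 0 0 0; 0 0 0 0 0")

```text
clock: 21.5
eef_pos: [577.5, 187.0, 190.3]
tcp_rot: [-3.141, 0.0, 1.585]
contact_force: [-0.2, 0.3, 0.5]
opening: 0.004
```

Run:
```python
from rig import r
from h import *
cs,ct,c=[r.get_calibration(n) for n in("scene","top","wrist")]
S=r.grab_frame("scene");cv2.imwrite("pics/s14.png",cv2.resize(S[230:320,340:440],None,fx=6,fy=6,interpolation=cv2.INTER_CUBIC))
T=r.grab_frame("top");cv2.imwrite("pics/t14.png",cv2.resize(T[190:280,180:310],None,fx=6,fy=6,interpolation=cv2.INTER_CUBIC))
W=r.grab_frame("wrist");cv2.imwrite("pics/w14.png",W)
bt=[b for b in blobs(T,(3,150,60),(20,255,255),60) if b[1][0]<300];bs=[b for b in blobs(S,(3,150,60),(20,255,255),60) if b[1][0]>300];print(bt,bs)
xh=np.array([np.cos(np.radians(-89.2))*.985,np.sin(np.radians(-89.2))*.985,-.1736]);n=np.array([0,-.1736,.985]);yh=np.cross(n,xh);O=np.array([576.6,249.8,81.9])
if bt and bs:
    X,e=tri([ray(ct,*bt[0][1]),ray(cs,*bs[0][1])]);d=X-O;print("cap in channel",d@xh,d@yh,d@n,e)
for col,lo,hi in (("green",(50,120,60),(75,255,255)),("blue",(100,150,60),(125,255,255))): print(col,[b for b in blobs(T,lo,hi) if b[1][0]>350])
```

```text
[(np.int32(168), array([252.7, 226.8]), array([246, 220,  14,  15], dtype=int32))] [(np.int32(208), array([392.3, 264. ]), array([385, 255,  15,  19], dtype=int32))]
cap in channel 182.0650067336153 -0.06907842776048356 42.89983732267481 [np.float64(1.143898956913535), np.float64(1.1438989569134943)]
green [(np.int32(142), array([391.3, 316.4]), array([385, 310,  14,  14], dtype=int32))]
blue [(np.int32(170), array([372.5, 166.9]), array([366, 159,  14,  16], dtype=int32)), (np.int32(40), array([632.3, 478.2]), array([624, 477,  16,   3], dtype=int32))]
```

View pics/s14.png

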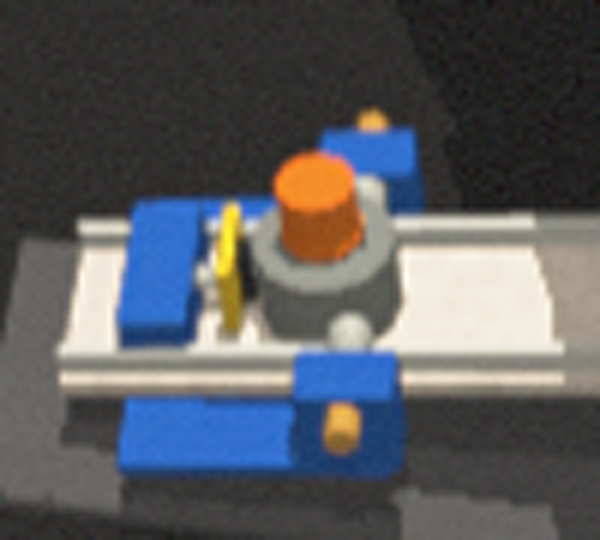

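View pics/t14.png

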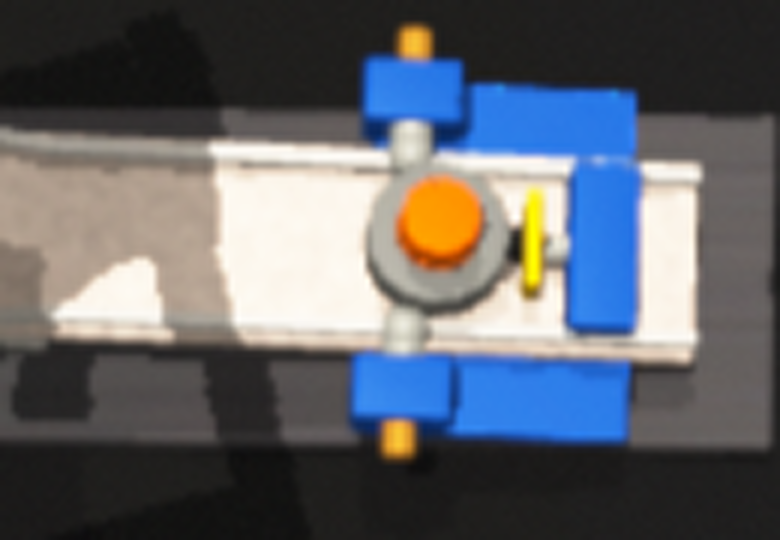

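View pics/w14.png

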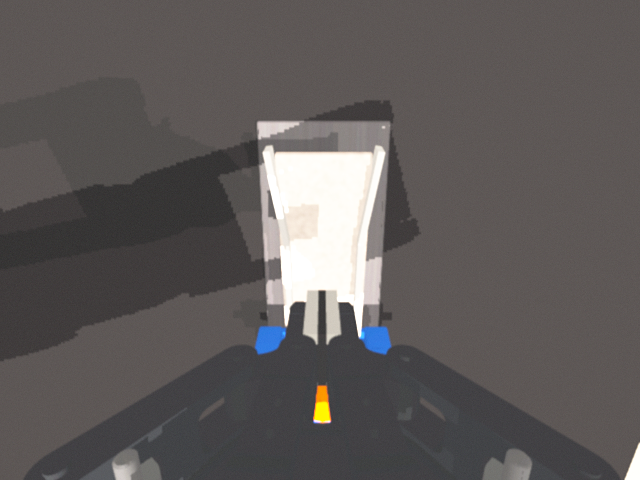

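The puck is on the black buttons with the balls behind its axis. The cap measures x = 182, y = 0 and height 42.9 mm in the channel frame, against an expected 181, 0 and 42. The green puck and the bottle show the same pixels as before. Handing in.

Run:
```python
from rig import r
print(r.sense()["clock"]); print(r.sign_off())
```

```text
21.65
the job is handed in; nothing more can be done
None
```

I gripped the orange-capped puck by its cap and stood it in the chute at about x = 53 mm. With closed fingers behind the grey body, I pushed it past the spring balls until it rested on the stop. Then I backed off and handed in at 21.65 s.

**Force felt:** the balls gave readings up to 6.4 N. The force then fell to zero as they snapped in, and rose again to about 8 N at the predicted seat. I stopped there, so I did not reach the 10 N mark that means "home". The stop was loaded to roughly 10 N by my estimate, counting the balls' own 2 N.

**Last checks:**
- **Position:** the cap is at channel x = 182 mm, y = 0 and height 43 mm, and the puck stands upright. The ball contact predicted a seat at about 181 mm.
- **Contact with the stop:** both fixed views show the puck on the black buttons with the balls behind it. The holding force itself could not be measured after release.
- **Bystanders:** the green puck and the wash bottle show the same pixels as at the start. I did not re-measure the white puck; the arm carried the sample above it and I felt no contact.
- **Robot:** the arm is clear of everything, with the force reading near zero.

**Disagreement:** before the grasp, the wrist camera put the cap 2 to 3 mm away from where the two fixed cameras did. That is in line with the stated calibration error, and the grasp was unaffected.

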